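Put the empty tin on the portion scale and tare it

TASK

Slide the empty rectangular steel tin across from its chopping board onto the pan of the kitchen scale, without lifting or tipping it, until it stands wholly on the pan with no edge overhanging. Then press the larger round key (tare) on the front of the scale fully down and let go, leaving the tin in place. Leave the small key and everything else on the table alone.

Things in the scene. Friction and masses are not known exactly. Their poses are not given: they have to be found in the camera images.
- pan (a point): Centre of the top face of the scale's flat steel pan, 57 mm above the table: 160 mm along its x axis, 140 mm along y, 4 mm thick. x points to the far side (away from the robot), y to the left, z up. The grey housing under it sticks out on the near side as a low front panel (34 mm high) with a display and two keys. The scale is fixed; scale and boards are placed and turned together.
- left_board (a point): Centre of the top of the fixed wooden chopping board left (+y) of the pan: 290 mm along the pan's x axis, 235 mm along y, 59 mm high, so 2 mm above the pan; a gap of 8 mm lies between board and pan.
- right_board (a point): The same for the like board right (-y) of the pan.
- tin_mid (a point): Centre (half-way up) of the empty open-topped rectangular steel tin: 120 mm along its x axis, 100 mm along its y axis, 50 mm high, vertical walls 3 mm thick, 0.25 to 0.5 kg; x, y and z axes of the tin, z up. It starts on the left or the right board, up to 35 mm out of line with the pan and up to 0.4 rad askew of it, its 120 mm sides roughly along the pan's x axis. It slides freely.
- tin_corner0 (a point): A bottom corner of the tin, at x +60, y +50 mm in the tin's axes, on its underside.
- tin_corner1 (a point): A bottom corner of the tin, at x +60, y -50 mm in the tin's axes, on its underside.
- tin_corner2 (a point): A bottom corner of the tin, at x -60, y -50 mm in the tin's axes, on its underside.
- tin_corner3 (a point): A bottom corner of the tin, at x -60, y +50 mm in the tin's axes, on its underside.
- tare (a joint): Travel of the larger key (tare): 0 at rest, 0.006 m fully down; it springs back; 4 N pushes it fully down.
- tare_top (a point): Centre of the top of the larger key: white, round, 26 mm in diameter, in a black surround on the scale's front panel, to the right of the display and of the small key. Pressed straight down.
- power (a joint): Travel of the small key: 0 at rest, 0.006 m fully down. Leave it alone.
- power_top (a point): Centre of the top of the small key: white, round, 14 mm in diameter, on the front panel 40 mm to the left of the larger key.
- bowl: Round steel bowl, 110 mm across the rim, 55 mm high, standing on the other board. Origin: centre of its underside. Leave it alone.
- shaker_a: A small round shaker, 32 mm in diameter, 52 mm high, standing in an outer far corner of the left (+y) board. Origin: centre of its underside. Leave it alone.
- shaker_b: A small round shaker, 32 mm in diameter, 52 mm high, standing in an outer far corner of the right (-y) board. Origin: centre of its underside. Leave it alone.
- tumbler: Plastic tumbler, 76 mm across, 110 mm high, on the table left of the left board. Origin: centre of its underside. Leave it alone.
- sauce: Squeeze bottle, 60 mm in diameter, 180 mm high, on the table right of the right board. Origin: centre of its underside. Leave it alone.
- spatula: Spatula lying on the table right of the right board. Leave it alone.
Mind the look-alikes: they are no part of the job. What is shaped like the part that bears tin_mid but blue or brown is not meant.

How it is judged (in metres and radians):
On the way, in this order (a step that is already met when the one before it is completed fails the run):
1. the tin stands on the pan, let go, at rest, with no edge beyond the pan's edges (x of tin_corner0 in the frame of pan between -0.08 and 0.08 m and y of tin_corner0 in the frame of pan between -0.07 and 0.07 m and x of tin_corner1 in the frame of pan between -0.08 and 0.08 m and y of tin_corner1 in the frame of pan between -0.07 and 0.07 m and x of tin_corner2 in the frame of pan between -0.08 and 0.08 m and y of tin_corner2 in the frame of pan between -0.07 and 0.07 m and x of tin_corner3 in the frame of pan between -0.08 and 0.08 m and y of tin_corner3 in the frame of pan between -0.07 and 0.07 m and angle between tin_mid's own z axis and vertical below 0.05 rad and linear speed of tin below 0.01 m/s and contact force between tin and the fingers below 0.2 N and value of joint tare below 0.002 m), for 0.2 s.
2. the larger key is pressed down with the tin in place (value of joint tare above 0.0045 m and x of tin_corner0 in the frame of pan between -0.08 and 0.08 m and y of tin_corner0 in the frame of pan between -0.07 and 0.07 m and x of tin_corner1 in the frame of pan between -0.08 and 0.08 m and y of tin_corner1 in the frame of pan between -0.07 and 0.07 m and x of tin_corner2 in the frame of pan between -0.08 and 0.08 m and y of tin_corner2 in the frame of pan between -0.07 and 0.07 m and x of tin_corner3 in the frame of pan between -0.08 and 0.08 m and y of tin_corner3 in the frame of pan between -0.07 and 0.07 m and angle between tin_mid's own z axis and vertical below 0.05 rad), for 0.05 s.
At the end, for the whole second after the job is handed in: The tin stands upright (within 0.05 rad) and at rest on the pan with all four bottom corners within the pan's edges (80 mm along x and 70 mm along y from its centre), and the larger key has been pressed (over 4.5 mm) after that and has sprung back (x of tin_corner0 in the frame of pan between -0.08 and 0.08 m and y of tin_corner0 in the frame of pan between -0.07 and 0.07 m and x of tin_corner1 in the frame of pan between -0.08 and 0.08 m and y of tin_corner1 in the frame of pan between -0.07 and 0.07 m and x of tin_corner2 in the frame of pan between -0.08 and 0.08 m and y of tin_corner2 in the frame of pan between -0.07 and 0.07 m and x of tin_corner3 in the frame of pan between -0.08 and 0.08 m and y of tin_corner3 in the frame of pan between -0.07 and 0.07 m and angle between tin_mid's own z axis and vertical below 0.05 rad and linear speed of tin below 0.01 m/s and value of joint tare below 0.0015 m); the robot touches nothing.
It fails at once if the tin is lifted (underside more than 20 mm above the pan) or tipped (more than 0.3 rad) (z of tin_mid in the frame of pan above 0.045 m or angle between tin_mid's own z axis and vertical above 0.3 rad).
It fails at once if the small key is pressed (value of joint power above 0.003 m).
It fails at once if the bowl, a shaker, the tumbler, the sauce bottle or the spatula is displaced by more than 20 mm (distance of any of bowl, shaker_a, shaker_b, tumbler, sauce, spatula from where it was at the start of the episode above 0.02 m).
It also fails if it takes over 58 s, if anything falls off the work surface, if the arm or the gripper's body presses on something with over 40 N, if the wrist force passes 120 N, or if a joint passes its speed limit or range.

ROBOT

A 6-joint arm with a two-finger parallel gripper is mounted at the origin on the work surface. World frame = base frame: x ahead of the robot, y to its left, z up, the work surface at z = 0. Lengths are in mm, angles in rad, forces in N, time in s.
With the tool pointing down it reaches from about 350 to 775 mm from the base axis. Payload 7.3 kg.
Tool frame: the origin (TCP) lies at the very end of the fingers, on their centre line; the grasp point (between the pads) lies bot.grasp_offset behind it (bot.grasp_offset is the distance from the TCP to the grasp point, in mm); z points along the fingers, y is the line along which they close (so a half turn about z gives the same grasp; the last joint's range is limited). The gripper opens to 92 mm and grips with 3 to 60 N. Pads are 19 mm wide; open, the fingers measure 130 mm over their backs; the gripper's body (75 mm by 190 mm) begins 47 mm behind the grasp point.
Start: joints at [1.198, 0.342, 1.524, -0, 1.275, -0.146], TCP at [118.035, 511.579, 226.741] pointing down, gripper open.
Joint ranges: [-2.53, 2.53], [-0.77, 2.02], [0.04, 2.7], [-1, 4.14], [0.28, 2.66], [-3.11, 3.11]. Speed limits (rad/s): [2.57, 2.57, 3.14, 3.14, 3.14, 3.14].

INTERFACE

Orientations are given as [roll, pitch, yaw] about the fixed x, y, z axes, in that order (R = Rz(yaw) Ry(pitch) Rx(roll)).
In Python, from plant import bot gives the robot as it stands. The module is installed in compiled form; this text tells all that it offers.
- The arm moves only by the shell command python3 -m handwheel 'ROWS'. ROWS is JSON, a list of rows, each an object of numbers: "claw": the finger opening in mm, from 0 to 91.8; "dx", "dy", "dz": the shift along the tool's x, y, z in mm; "rx", "ry", "rz": the turn, a rotation vector about the tool's x, y, z in rad. A call has 1 to 10 rows; each row shifts and turns the commanded pose from where the row before left it, along the tool's axes as they then stand; what a row does not reach is not made up. A row lasts 1/10 s, in which the tool goes at most 50 mm and 8.59 degrees, less where a joint would pass 70% of its speed; a pose out of reach is approached as far as the arm can. A call is refused whole if a number of a shift passes 50 or a number of a turn 0.15, either way. A call with a gripper value outside its range is refused whole. The fingers move at their own pace and stop on an object; the grip force is fixed at half the most. Time passes only in rows, so rows that do not move let the fingers close. It gives the time, the measured TCP pose, the force and the opening at its end, in the units of the state.
- bot.get_obs(): the state, without advancing time (a new reading comes with each control period).
- bot.capture(name): name is "scene" or "top" or "wrist"; returns a dict with "frame" (420x560x3 uint8, red, green, blue), "camera_matrix" (3x3 intrinsics, pixels), "view" (4x4, takes a point from world to camera coordinates); the wrist camera has in their place "mount" (4x4, takes a point from camera to tool coordinates, whose origin is the TCP and whose axes are the flange's). Camera axes: x right, y down, z forward; pixel columns grow to the right and rows downward; lengths in mm; the calibration is good to about 2 mm. A picture is of the moment at which its call begins: read the wrist's pose just before it. There is no depth.
- bot.close_job(): hands the job in, once; it reports no verdict.
The state is a dict: "time": time; "joint_positions": joint angles; "dq": joint speeds; "tau": joint torques, N m; "tool_pos": TCP position; "tcp_rot": TCP orientation; "contact_force": force on the tool from outside, world axes, zero at the start; "moment": the same for the moment, N m; "grip_width": finger opening in mm.
Only numpy, scipy, OpenCV 4.12 (cv2) and the standard library are available. Lean on these libraries where they do the work, as an engineer would, in place of code of your own. Each camera call takes 0.05 s, during which the arm holds its last target. There are 200 camera calls.

## Working session

There is one attempt and no reset: what is moved stays moved. The work goes in short steps, Python scripts to look and compute and a shell command to move; the robot and the scene stay as the last step left them, time stands still between calls to the robot, and variables do not carry over. Pictures are saved under pics/ and viewed, on a budget of 10 in all, crops included, one or two more only if the job needs it, and the job is handed in when it is done.

```bash
mkdir -p pics; python3 - <<'E'
from plant import bot
import cv2,numpy as np
o=bot.get_obs();print(o, bot.grasp_offset)
ims=[]
for n in("scene","top"):
    c=bot.capture(n);cv2.imwrite(f"pics/{n}0.png",c["frame"][:,:,::-1]);np.savez(f"{n}.npz",K=c["camera_matrix"],V=c["view"])
    print(n,c["camera_matrix"].tolist(),c["view"].round(3).tolist())
E
```

```text
{'time': 0.0, 'joint_positions': array([ 1.19802878e+00,  3.42729536e-01,  1.52506808e+00, -2.52993020e-05,
        1.27539542e+00, -1.45996252e-01]), 'dq': array([-0.00120858, -0.00057745,  0.00131858,  0.00031867,  0.00106249,
        0.00123663]), 'tau': array([-2.66497394e-03, -4.31242275e+01, -2.44206047e+01,  7.15786382e-02,
        5.60402346e-02, -8.17010391e-05]), 'tool_pos': array([117.86225498, 511.15606788, 226.02361341]), 'tcp_rot': array([-3.14000578e+00, -2.08886359e-04,  2.91482858e+00]), 'contact_force': array([ 0.26338686,  0.14543039, -0.14983909]), 'moment': array([ 0.02348693, -0.02293499,  0.02753544]), 'grip_width': 91.7473835939998} 18.8
scene [[428.22740145869506, 0.0, 288.9953771026068], [0.0, 428.22740145869506, 206.1258836758172], [0.0, 0.0, 1.0]] [[-0.767, 0.641, 0.016, 388.004], [0.525, 0.642, -0.558, -254.622], [-0.368, -0.42, -0.83, 1404.262], [0.0, 0.0, 0.0, 1.0]]
top [[460.21098631496756, 0.0, 285.3543026485206], [0.0, 460.21098631496756, 204.4206172919922], [0.0, 0.0, 1.0]] [[0.017, -0.999, 0.028, -1.894], [-0.985, -0.021, -0.17, 539.541], [0.17, -0.024, -0.985, 1259.367], [0.0, 0.0, 0.0, 1.0]]
```

View pics/top0.png

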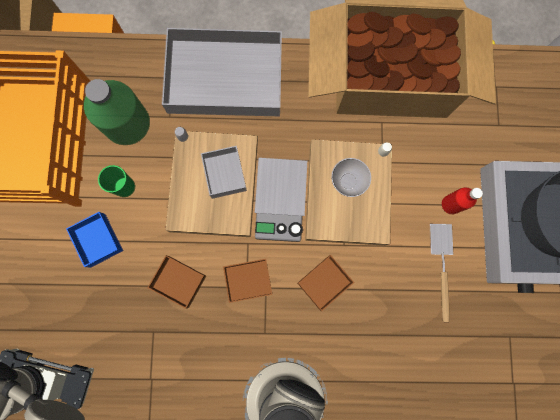

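View pics/scene0.png

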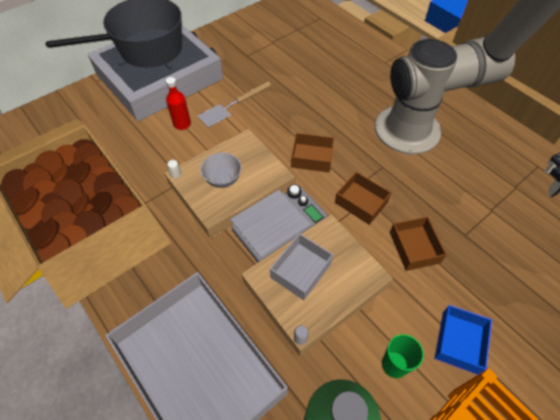

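```bash
cat > h.py <<'E'
import numpy as np,cv2
def cast(px,K,V,z):
    px=np.atleast_2d(px).astype(float);R=V[:3,:3];C=-R.T@V[:3,3]
    d=np.c_[px,np.ones(len(px))]@np.linalg.inv(K).T@R
    return C+d*((z-C[2])/d[:,2])[:,None]
def proj(P,K,V):
    p=np.atleast_2d(P)@V[:3,:3].T+V[:3,3];p=p@K.T;return p[:,:2]/p[:,2:]
E
python3 - <<'E'
import cv2
for n,(x,y,w,h) in {"top":(160,125,240,125),"scene":(210,170,190,190)}.items():
    im=cv2.imread(f"pics/{n}0.png")[y:y+h,x:x+w]
    s=3 
    im=cv2.resize(im,None,fx=s,fy=s,interpolation=cv2.INTER_CUBIC)
    cv2.imwrite(f"pics/{n}c.png",im)
E
```

```text
(no output)
```

View pics/topc.png

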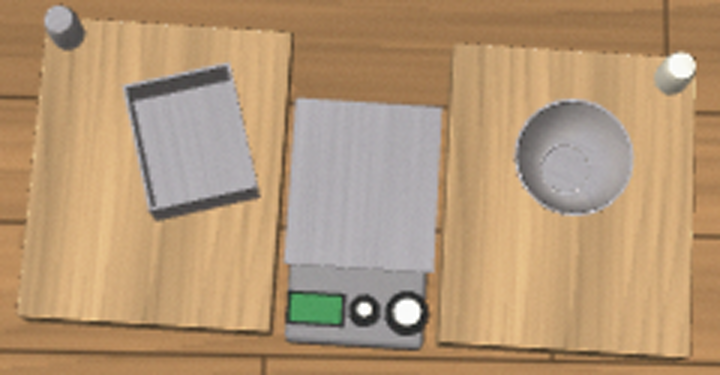

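View pics/scenec.png

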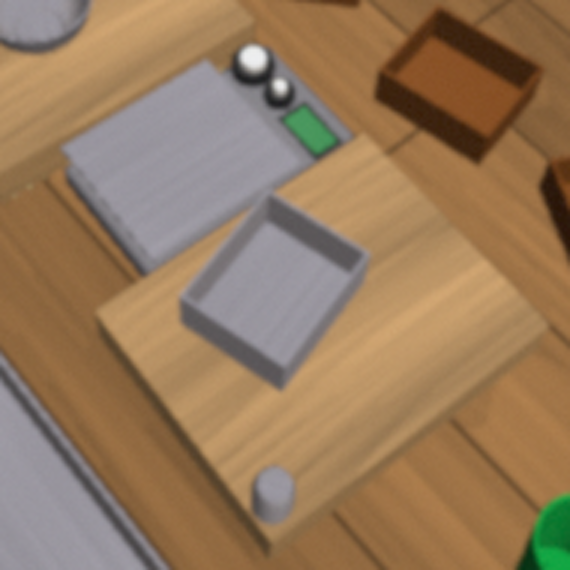

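```bash
cat > m.py <<'E'
from h import *
L={n:np.load(n+".npz") for n in("top","scene")}
T=lambda a,o:np.array(a)/3+o-1/3
def rep(nm,p,z,s):
    w=cast(p,s['K'],s['V'],z);c=w.mean(0)
    print(nm,w.round(0)[:,:2].tolist(),'centre',c.round(1))
    e=[np.linalg.norm(w[i]-w[(i+1)%4]) for i in range(4)]
    u=(w[0]-w[3])+(w[1]-w[2]);print('  sides',np.round(e,1),'yaw',np.arctan2(u[1],u[0]).round(3))
to=np.array([160,125]);so=np.array([210,170])
rep('tin top',T([(125,86),(229,66),(260,196),(155,220)],to),109,L['top'])
rep('tin scn',T([(181,300),(281,373),(368,258),(272,195)][::1],so)[[1,0,3,2]],109,L['scene'])
rep('pan top',T([(296,98),(442,107),(435,272),(286,263)],to),57,L['top'])
for nm,a,b in(('tare',(406,312),(253,60)),('power',(364,310),(280,90))):
    for z in(36,38,40):print(nm,z,cast(T(a,to),L['top']['K'],L['top']['V'],z).round(1),cast(T(b,so),L['scene']['K'],L['scene']['V'],z).round(1))
E
python3 m.py
```

```text
tin top [[666.0, 242.0], [687.0, 148.0], [566.0, 116.0], [542.0, 210.0]] centre [615.  179.1 109. ]
  sides [ 96.3 125.1  96.4 127.9] yaw 0.259
tin scn [[673.0, 248.0], [694.0, 154.0], [578.0, 127.0], [557.0, 219.0]] centre [625.3 187.1 109. ]
  sides [ 96.7 118.6  94.3 119.9] yaw 0.234
pan top [[673.0, 88.0], [667.0, -51.0], [508.0, -46.0], [513.0, 93.0]] centre [590.1  21.   57. ]
  sides [139.5 159.4 139.4 159.3] yaw -0.032
tare 36 [[472.1 -20.4  36. ]] [[466.1 -26.   36. ]]
tare 38 [[471.8 -20.3  38. ]] [[467.1 -25.   38. ]]
tare 40 [[471.6 -20.2  40. ]] [[468.1 -23.9  40. ]]
power 36 [[473.2  19.3  36. ]] [[468.9  16.2  36. ]]
power 38 [[472.9  19.4  38. ]] [[469.9  17.2  38. ]]
power 40 [[472.7  19.4  40. ]] [[470.9  18.2  40. ]]
```

```bash
python3 -m handwheel '[{"rz":-0.118},{"rz":-0.118},{"rz":-0.118},{"rz":-0.118},{"dx":-20,"dy":-22},{"dx":-28,"dy":-31},{"dx":-28,"dy":-31},{"dx":-28,"dy":-31},{"dx":-28,"dy":-31},{"dx":-28,"dy":-31}]'
python3 -m handwheel '[{"dx":-28,"dy":-31},{"dx":-28,"dy":-31},{"dx":-28,"dy":-31},{"dx":-28,"dy":-31},{"dx":-28,"dy":-31},{"dx":-28,"dy":-31},{"dx":-28,"dy":-31},{"dx":-28,"dy":-31},{"dx":-17,"dy":-17},{"claw":46}]'
cat > w.py <<'E'
import sys
from plant import bot
from h import *
from scipy.spatial.transform import Rotation as Ro
def wrist(tag):
    o=bot.get_obs();c=bot.capture("wrist");M=np.eye(4);M[:3,:3]=Ro.from_euler('xyz',o['tcp_rot']).as_matrix();M[:3,3]=o['tool_pos']
    V=np.linalg.inv(M@c['mount']);np.savez(f"w{tag}.npz",K=c['camera_matrix'],V=V)
    cv2.imwrite(f"pics/w{tag}.png",c['frame'][:,:,::-1])
    print(o['time'],o['tool_pos'].round(1),o['tcp_rot'].round(3),o['contact_force'].round(2),o['grip_width'],o['joint_positions'].round(2))
    print(c['mount'].round(3).tolist())
wrist(sys.argv[1])
E
python3 w.py a
```

```text
0.1 [117.9 511.2 226.1] [-3.14  -0.     2.915] [-0.58  0.38 -0.43] 92.34447004499916 [ 1.2   0.34  1.52 -0.    1.28 -0.15]
[[-0.0, -0.955, -0.297, 79.455], [1.0, -0.001, 0.001, 0.286], [-0.001, -0.297, 0.955, -158.223], [0.0, 0.0, 0.0, 1.0]]invalid input at $[0]: expected keys claw, dx, dy, dz, rx, ry, rz
invalid input at $[0]: expected keys claw, dx, dy, dz, rx, ry, rz
```

View pics/wa.png

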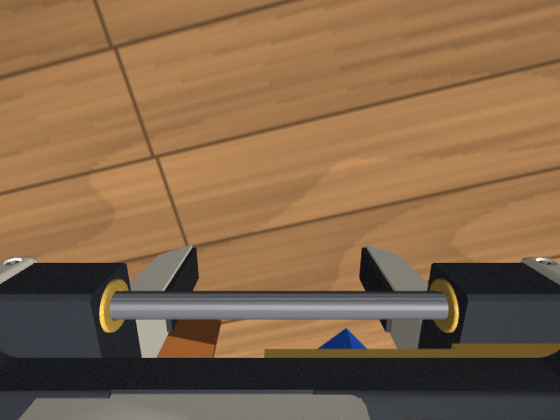

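```bash
python3 -m handwheel '[{"claw":91,"dx":0,"dy":0,"dz":0,"rx":0,"ry":0,"rz":-0.118},{"claw":91,"dx":0,"dy":0,"dz":0,"rx":0,"ry":0,"rz":-0.118},{"claw":91,"dx":0,"dy":0,"dz":0,"rx":0,"ry":0,"rz":-0.118},{"claw":91,"dx":0,"dy":0,"dz":0,"rx":0,"ry":0,"rz":-0.118},{"claw":91,"dx":-28,"dy":-28,"dz":0,"rx":0,"ry":0,"rz":0},{"claw":91,"dx":-28,"dy":-28,"dz":0,"rx":0,"ry":0,"rz":0},{"claw":91,"dx":-28,"dy":-28,"dz":0,"rx":0,"ry":0,"rz":0},{"claw":91,"dx":-28,"dy":-28,"dz":0,"rx":0,"ry":0,"rz":0},{"claw":91,"dx":-28,"dy":-28,"dz":0,"rx":0,"ry":0,"rz":0},{"claw":91,"dx":-28,"dy":-28,"dz":0,"rx":0,"ry":0,"rz":0}]'
python3 -m handwheel '[{"claw":46,"dx":-28,"dy":-28,"dz":0,"rx":0,"ry":0,"rz":0},{"claw":46,"dx":-28,"dy":-28,"dz":0,"rx":0,"ry":0,"rz":0},{"claw":46,"dx":-28,"dy":-28,"dz":0,"rx":0,"ry":0,"rz":0},{"claw":46,"dx":-28,"dy":-28,"dz":0,"rx":0,"ry":0,"rz":0},{"claw":46,"dx":-28,"dy":-28,"dz":0,"rx":0,"ry":0,"rz":0},{"claw":46,"dx":-28,"dy":-28,"dz":0,"rx":0,"ry":0,"rz":0},{"claw":46,"dx":-28,"dy":-28,"dz":0,"rx":0,"ry":0,"rz":0},{"claw":46,"dx":-28,"dy":-28,"dz":0,"rx":0,"ry":0,"rz":0},{"claw":46,"dx":-28,"dy":-28,"dz":0,"rx":0,"ry":0,"rz":0},{"claw":46,"dx":0,"dy":0,"dz":0,"rx":0,"ry":0,"rz":0}]'
python3 w.py b
```

```text
time: 1.15
tool_pos: [322.9, 388.3, 226.6]
tcp_rot: [-3.142, -0.0, -2.896]
contact_force: [0.1, 0.4, -0.2]
grip_width: 90.8
time: 2.15
tool_pos: [630.6, 202.5, 225.0]
tcp_rot: [-3.14, -0.0, -2.901]
contact_force: [-1.0, 0.8, -0.2]
grip_width: 46.3
2.15 [630.6 202.5 225. ] [-3.14  -0.    -2.901] [-1.    0.76 -0.23] 46.31720046306235 [ 0.2   0.6   1.1  -0.    1.44 -1.62]
[[-0.0, -0.955, -0.297, 79.459], [1.0, -0.001, 0.001, -0.303], [-0.001, -0.297, 0.955, -158.222], [0.0, 0.0, 0.0, 1.0]]
```

View pics/wb.png

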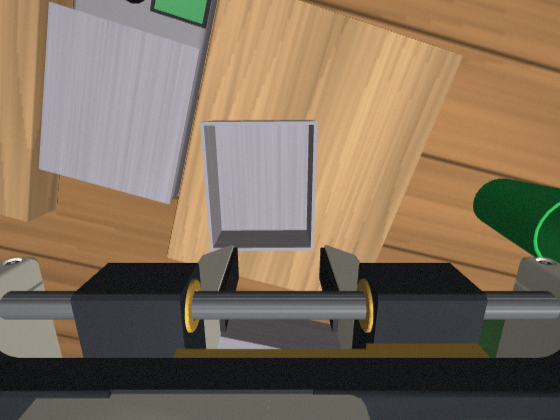

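```bash
cat > m2.py <<'E'
from h import *
s=np.load('wb.npz')
def rep(nm,p,z):
    w=cast(p,s['K'],s['V'],z);u=(w[0]-w[3])+(w[1]-w[2])
    print(nm,w.round(0)[:,:2].tolist(),'c',w.mean(0).round(1),np.round([np.linalg.norm(w[i]-w[(i+1)%4]) for i in range(4)],1),'yaw',np.arctan2(u[1],u[0]).round(3))
rep('tin',[(314,248),(210,249),(203,122),(316,121)],109)
rep('pan',[(171,203),(40,168),(48,4),(200,48)],57)
E
python3 m2.py
```

```text
tin [[666.0, 246.0], [691.0, 149.0], [576.0, 123.0], [552.0, 216.0]] c [621.4 183.5 109. ] [100.4 118.1  96.3 117.8] yaw 0.243
pan [[673.0, 91.0], [668.0, -49.0], [511.0, -44.0], [514.0, 97.0]] c [591.6  24.   57. ] [140.1 156.5 141.  159.1] yaw -0.032
```

```bash
python3 -m handwheel '[{"claw":40,"dx":13.5,"dy":-16.3,"dz":0,"rx":0,"ry":0,"rz":0},{"claw":40,"dx":0,"dy":0,"dz":30,"rx":0,"ry":0,"rz":0},{"claw":40,"dx":0,"dy":0,"dz":40,"rx":0,"ry":0,"rz":0},{"claw":40,"dx":0,"dy":0,"dz":35,"rx":0,"ry":0,"rz":0},{"claw":40,"dx":0,"dy":0,"dz":10,"rx":0,"ry":0,"rz":0},{"claw":40,"dx":0,"dy":0,"dz":0,"rx":0,"ry":0,"rz":0}]'
python3 w.py c
```

```text
time: 2.8
tool_pos: [616.9, 187.6, 110.6]
tcp_rot: [3.141, -0.003, -2.896]
contact_force: [-0.4, 0.1, 0.2]
grip_width: 39.8
2.8 [616.9 187.6 110.6] [ 3.141e+00 -3.000e-03 -2.896e+00] [-0.37  0.08  0.2 ] 39.79236185169249 [ 0.18  0.66  1.32  0.    1.17 -1.64]
[[-0.0, -0.955, -0.297, 79.461], [1.0, -0.001, 0.001, -0.309], [-0.001, -0.297, 0.955, -158.226], [0.0, 0.0, 0.0, 1.0]]
```

View pics/wc.png

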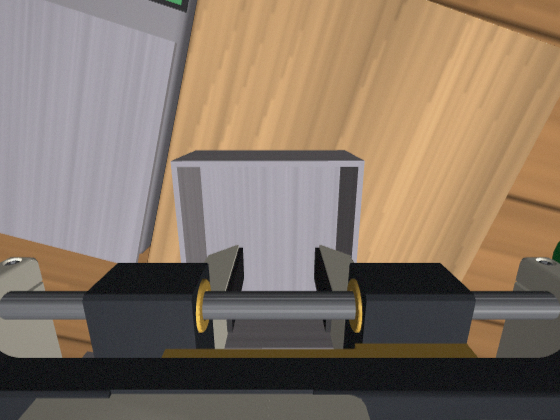

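```bash
python3 -m handwheel '[{"claw":40,"dx":-3.4,"dy":-5,"dz":0,"rx":0,"ry":0,"rz":0},{"claw":40,"dx":0,"dy":0,"dz":12,"rx":0,"ry":0,"rz":0},{"claw":40,"dx":0,"dy":0,"dz":16,"rx":0,"ry":0,"rz":0},{"claw":40,"dx":0,"dy":0,"dz":8,"rx":0,"ry":0,"rz":0},{"claw":40,"dx":0,"dy":0,"dz":0,"rx":0,"ry":0,"rz":0},{"claw":48,"dx":0,"dy":0,"dz":0,"rx":0,"ry":0,"rz":0}]'

```

```text
time: 3.45
tool_pos: [623.1, 183.0, 76.1]
tcp_rot: [3.142, 0.001, -2.896]
contact_force: [0.4, -0.3, -0.0]
grip_width: 44.2
```

```bash
python3 -m handwheel '[{"claw":52,"dx":0,"dy":0,"dz":0,"rx":0,"ry":0,"rz":0},{"claw":56,"dx":0,"dy":0,"dz":0,"rx":0,"ry":0,"rz":0},{"claw":60,"dx":0,"dy":0,"dz":0,"rx":0,"ry":0,"rz":0},{"claw":60,"dx":0,"dy":0,"dz":0,"rx":0,"ry":0,"rz":0},{"claw":60,"dx":0,"dy":0,"dz":0,"rx":0,"ry":0,"rz":0}]'
python3 w.py d | head -1
```

```text
time: 3.95
tool_pos: [623.1, 183.1, 76.3]
tcp_rot: [3.142, 0.001, -2.896]
contact_force: [-1.2, 0.6, 3.1]
grip_width: 58.6
3.95 [623.1 183.1  76.3] [ 3.142e+00  1.000e-03 -2.896e+00] [-1.25  0.6   3.12] 58.61173358106428 [ 0.17  0.7   1.34  0.    1.1  -1.65]
```

```bash
python3 -m handwheel '[{"claw":60,"dx":4,"dy":-10.6,"dz":0,"rx":0,"ry":0,"rz":0},{"claw":60,"dx":4,"dy":-10.6,"dz":0,"rx":0,"ry":0,"rz":0},{"claw":60,"dx":4,"dy":-10.6,"dz":0,"rx":0,"ry":0,"rz":0},{"claw":60,"dx":4,"dy":-10.6,"dz":0,"rx":0,"ry":0,"rz":0},{"claw":60,"dx":0,"dy":0,"dz":0,"rx":0,"ry":0,"rz":0.07},{"claw":60,"dx":0,"dy":0,"dz":0,"rx":0,"ry":0,"rz":0.07},{"claw":60,"dx":0,"dy":0,"dz":0,"rx":0,"ry":0,"rz":0.07},{"claw":60,"dx":0,"dy":0,"dz":0,"rx":0,"ry":0,"rz":0.067},{"claw":60,"dx":0,"dy":0,"dz":0,"rx":0,"ry":0,"rz":0}]'
python3 w.py e | head -1
```

```text
time: 4.9
tool_pos: [617.9, 137.8, 76.3]
tcp_rot: [3.142, 0.001, 3.109]
contact_force: [-0.2, -1.1, 4.6]
grip_width: 58.9
4.9 [617.9 137.8  76.3] [3.142e+00 1.000e-03 3.109e+00] [-0.23 -1.14  4.63] 58.93763501662497 [ 0.1   0.68  1.39 -0.    1.07 -1.44]
```

View pics/we.png

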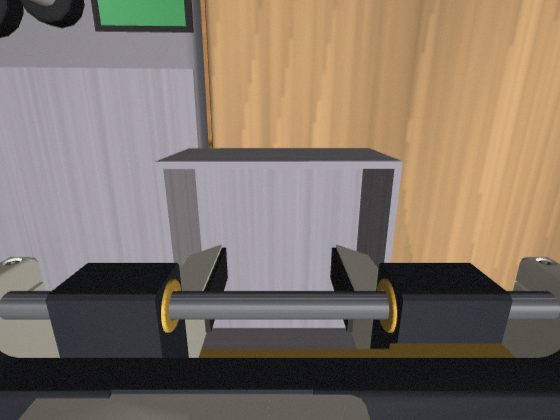

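```bash
python3 -m handwheel '[{"claw":60,"dx":1.4,"dy":-10,"dz":0,"rx":0,"ry":0,"rz":0},{"claw":60,"dx":1.4,"dy":-12,"dz":0,"rx":0,"ry":0,"rz":0},{"claw":60,"dx":1.4,"dy":-13,"dz":0,"rx":0,"ry":0,"rz":0},{"claw":60,"dx":1.6,"dy":-14,"dz":0,"rx":0,"ry":0,"rz":0},{"claw":60,"dx":1.8,"dy":-15,"dz":0,"rx":0,"ry":0,"rz":0},{"claw":60,"dx":1.8,"dy":-15,"dz":0,"rx":0,"ry":0,"rz":0},{"claw":60,"dx":1.8,"dy":-15,"dz":0,"rx":0,"ry":0,"rz":0},{"claw":60,"dx":1.6,"dy":-13,"dz":0,"rx":0,"ry":0,"rz":0},{"claw":60,"dx":1.4,"dy":-9.4,"dz":0,"rx":0,"ry":0,"rz":0},{"claw":60,"dx":0,"dy":0,"dz":0,"rx":0,"ry":0,"rz":0}]'
python3 w.py f | head -1
```

```text
time: 5.95
tool_pos: [599.0, 20.7, 74.9]
tcp_rot: [-3.141, -0.002, 3.109]
contact_force: [-0.1, 0.2, -4.4]
grip_width: 58.6
5.95 [599.   20.7  74.9] [-3.141e+00 -2.000e-03  3.109e+00] [-0.13  0.19 -4.35] 58.594321514703005 [-0.09  0.63  1.5  -0.    1.02 -1.63]
```

View pics/wf.png

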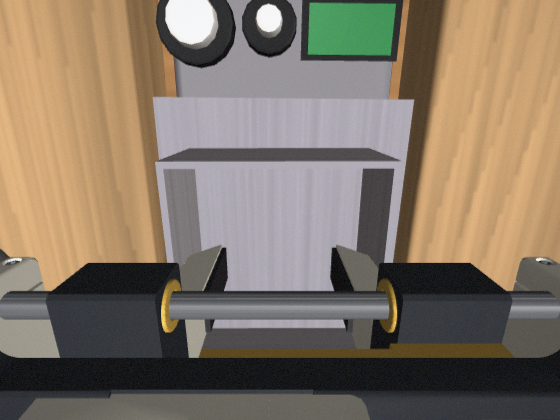

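```bash
python3 -m handwheel '[{"claw":60,"dx":0,"dy":0,"dz":1.5,"rx":0,"ry":0,"rz":0},{"claw":60,"dx":0,"dy":0,"dz":0,"rx":0,"ry":0,"rz":0},{"claw":52,"dx":0,"dy":0,"dz":0,"rx":0,"ry":0,"rz":0},{"claw":46,"dx":0,"dy":0,"dz":0,"rx":0,"ry":0,"rz":0},{"claw":44,"dx":0,"dy":0,"dz":0,"rx":0,"ry":0,"rz":0},{"claw":44,"dx":0,"dy":0,"dz":0,"rx":0,"ry":0,"rz":0}]'
python3 - <<'E'
from h import *
s=np.load('wf.npz');c=lambda p,z:print(cast(p,s['K'],s['V'],z).round(1).tolist())
c([(188,149),(372,149)],59);c([(155,97),(413,100)],57)
c([(191,18),(269,19)],40);c([(191,18),(269,19)],37)
E
```

```text
time: 6.6
tool_pos: [599.9, 22.3, 74.5]
tcp_rot: [3.141, 0.001, 3.11]
contact_force: [-0.8, -0.3, 0.4]
grip_width: 44.5
[[537.0, -27.4, 59.0], [540.4, 74.7, 59.0]]
[[509.3, -42.3, 57.0], [515.4, 95.9, 57.0]]
[[468.3, -22.8, 40.0], [470.2, 19.9, 40.0]]
[[467.5, -23.5, 37.0], [469.4, 19.8, 37.0]]
```

```bash
python3 -m handwheel '[{"claw":44,"dx":0,"dy":0,"dz":-20,"rx":0,"ry":0,"rz":0},{"claw":44,"dx":0,"dy":0,"dz":-40,"rx":0,"ry":0,"rz":0},{"claw":44,"dx":0,"dy":0,"dz":-40,"rx":0,"ry":0,"rz":0},{"claw":20,"dx":20,"dy":-8,"dz":0,"rx":0,"ry":0,"rz":0},{"claw":0,"dx":30,"dy":-10,"dz":0,"rx":0,"ry":0,"rz":0},{"claw":0,"dx":30,"dy":-10,"dz":0,"rx":0,"ry":0,"rz":0},{"claw":0,"dx":30,"dy":-10,"dz":0,"rx":0,"ry":0,"rz":0},{"claw":0,"dx":19.6,"dy":-10,"dz":0,"rx":0,"ry":0,"rz":0},{"claw":0,"dx":0,"dy":0,"dz":0,"rx":0,"ry":0,"rz":0},{"claw":0,"dx":0,"dy":0,"dz":0,"rx":0,"ry":0,"rz":0}]'
python3 - <<'E'
from plant import bot
import cv2
cv2.imwrite('pics/top1.png',cv2.resize(bot.capture('top')['frame'][120:255,160:400,::-1],None,fx=3,fy=3,interpolation=cv2.INTER_CUBIC))
E
```

```text
time: 7.6
tool_pos: [469.4, -21.9, 174.8]
tcp_rot: [3.142, 0.002, 3.109]
contact_force: [0.3, -0.2, -0.3]
grip_width: 0.8
```

View pics/top1.png

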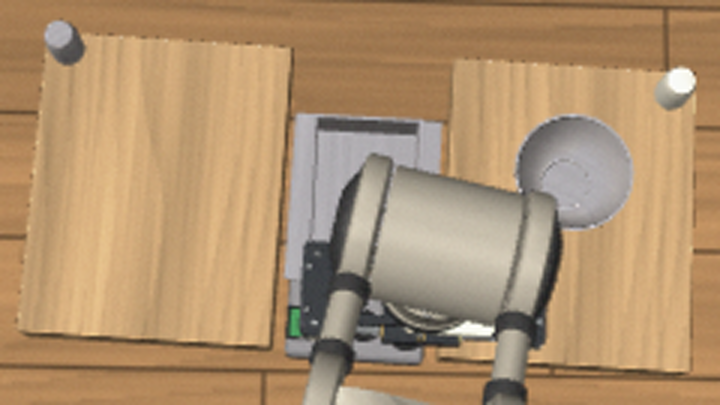

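```bash
python3 - <<'E'
from h import *
s=np.load('top.npz');P=np.array([(316,117),(423,123)])/3+[160-.33,120-.33]
w=cast(P,s['K'],s['V'],107);y=-.032;R=np.array([[np.cos(y),np.sin(y)],[-np.sin(y),np.cos(y)]])
print(w,(w[:,:2]-[590.5,22])@R.T)
E
python3 -m handwheel '[{"claw":0,"dx":0,"dy":0,"dz":40,"rx":0,"ry":0,"rz":0},{"claw":0,"dx":0,"dy":0,"dz":40,"rx":0,"ry":0,"rz":0},{"claw":0,"dx":0,"dy":0,"dz":35,"rx":0,"ry":0,"rz":0},{"claw":0,"dx":0,"dy":0,"dz":10,"rx":0,"ry":0,"rz":0},{"claw":0,"dx":0,"dy":0,"dz":0,"rx":0,"ry":0,"rz":0},{"claw":0,"dx":0,"dy":0,"dz":0,"rx":0,"ry":0,"rz":0}]'
```

```text
[[655.24589418  67.91113924 107.        ]
 [651.95277918 -30.2072977  107.        ]] [[ 63.24384138  47.95914977]
 [ 63.09166646 -50.21441651]]
time: 8.25
tool_pos: [468.2, -21.1, 50.1]
tcp_rot: [3.141, -0.002, 3.111]
contact_force: [-7.3, 1.4, 11.9]
grip_width: 0.5
```

```bash
python3 -m handwheel '[{"claw":0,"dx":0,"dy":0,"dz":0,"rx":0,"ry":0,"rz":0}]'; python3 -c "
from plant import bot
import cv2,numpy as np
print(bot.get_obs())
a=bot.capture('wrist')['frame'];b=bot.capture('scene')['frame'][130:340,200:420]
b=cv2.resize(b,(440,420));cv2.imwrite('pics/press.png',np.hstack([a[:,100:460],b])[:,:,::-1])"
```

```text
time: 8.35
tool_pos: [468.2, -21.1, 50.1]
tcp_rot: [3.141, -0.002, 3.111]
contact_force: [-6.9, 1.7, 11.6]
grip_width: 0.9
{'time': 8.35, 'joint_positions': array([-2.08891272e-01,  4.76075889e-01,  1.89442177e+00,  2.09054714e-04,
        7.73489348e-01, -1.74881765e+00]), 'dq': array([ 0.00079006, -0.00265109,  0.00233558, -0.00209977, -0.00073416,
       -0.00090748]), 'tau': array([-3.87114929e-01, -3.74065948e+01, -1.78520805e+01,  3.84897902e-02,
       -2.17905387e+00, -3.84684226e-04]), 'tool_pos': array([468.23164629, -21.11221837,  50.09436192]), 'tcp_rot': array([ 3.14102526e+00, -2.33072588e-03,  3.11057361e+00]), 'contact_force': array([-6.93994901,  1.72388974, 11.60299919]), 'moment': array([0.21015855, 1.2052111 , 0.02983335]), 'grip_width': 0.8982112838291526}
```

View pics/press.png

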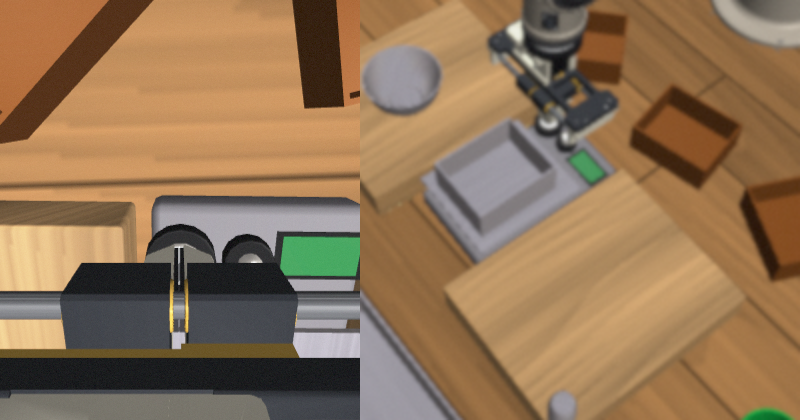

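```bash

python3 -m handwheel '[{"claw":0,"dx":0,"dy":0,"dz":-1,"rx":0,"ry":0,"rz":0},{"claw":0,"dx":0,"dy":0,"dz":0,"rx":0,"ry":0,"rz":0}]' | sed -n '2p;4p'
python3 -m handwheel '[{"claw":0,"dx":0,"dy":0,"dz":-1,"rx":0,"ry":0,"rz":0},{"claw":0,"dx":0,"dy":0,"dz":0,"rx":0,"ry":0,"rz":0}]' | sed -n '2p;4p'
python3 -m handwheel '[{"claw":0,"dx":0,"dy":0,"dz":-1,"rx":0,"ry":0,"rz":0},{"claw":0,"dx":0,"dy":0,"dz":0,"rx":0,"ry":0,"rz":0}]' | sed -n '2p;4p'
python3 -m handwheel '[{"claw":0,"dx":0,"dy":0,"dz":-2,"rx":0,"ry":0,"rz":0},{"claw":0,"dx":0,"dy":0,"dz":0,"rx":0,"ry":0,"rz":0}]' | sed -n '2p;4p'
python3 -m handwheel '[{"claw":0,"dx":0,"dy":0,"dz":-3,"rx":0,"ry":0,"rz":0},{"claw":0,"dx":0,"dy":0,"dz":0,"rx":0,"ry":0,"rz":0}]' | sed -n '2p;4p'
```

```text
tool_pos: [469.2, -21.4, 50.8]
contact_force: [-2.5, 1.5, 3.7]
tool_pos: [469.2, -21.5, 51.5]
contact_force: [-1.0, 1.8, 3.2]
tool_pos: [469.3, -21.8, 52.4]
contact_force: [0.8, 1.7, 3.4]
tool_pos: [469.1, -22.0, 54.5]
contact_force: [-0.0, 0.3, 1.4]
tool_pos: [468.6, -21.9, 57.4]
contact_force: [-0.6, -0.5, 0.9]
```

```bash
python3 -m handwheel '[{"claw":0,"dx":0,"dy":0,"dz":-20,"rx":0,"ry":0,"rz":0},{"claw":0,"dx":0,"dy":0,"dz":-40,"rx":0,"ry":0,"rz":0},{"claw":0,"dx":0,"dy":0,"dz":-45,"rx":0,"ry":0,"rz":0},{"claw":0,"dx":0,"dy":0,"dz":-45,"rx":0,"ry":0,"rz":0},{"claw":0,"dx":20,"dy":40,"dz":0,"rx":0,"ry":0,"rz":0},{"claw":0,"dx":10,"dy":45,"dz":0,"rx":0,"ry":0,"rz":0},{"claw":0,"dx":10,"dy":45,"dz":0,"rx":0,"ry":0,"rz":0},{"claw":0,"dx":10,"dy":45,"dz":0,"rx":0,"ry":0,"rz":0},{"claw":0,"dx":0,"dy":40,"dz":0,"rx":0,"ry":0,"rz":0},{"claw":0,"dx":0,"dy":0,"dz":0,"rx":0,"ry":0,"rz":0}]'
python3 -c "
from plant import bot
import cv2
cv2.imwrite('pics/top2.png',cv2.resize(bot.capture('top')['frame'][120:255,160:400,::-1],None,fx=3,fy=3,interpolation=cv2.INTER_CUBIC))"
```

```text
time: 10.45
tool_pos: [424.7, 198.4, 207.1]
tcp_rot: [3.14, -0.0, 3.115]
contact_force: [0.4, -0.0, -0.4]
grip_width: 0.2
```

View pics/top2.png

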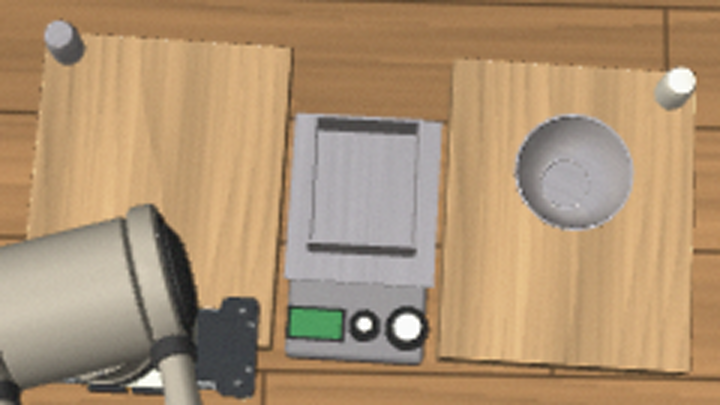

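```bash
python3 -c "
from plant import bot
print(bot.close_job())"
```

```text
the job is handed in; nothing more can be done
None
```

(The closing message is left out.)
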